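# Clear the inspection pallet and slide the lock nut into its nest

## Task

Get the pallet ready for the inspection unit. First take the scraper block and wipe the three snapped-off moulding runners over the pallet's front edge into the sweepings tray, keeping your fingers off the runners, then stand the scraper back upright on the bench, clear of the pallet and tray. Then nudge the big lock nut across the pallet top, without picking it up, until it drops flat into the round nest, and leave everything else where it is.

Things in the scene. Friction and masses are not known exactly. Their poses are not given: they have to be found in the camera images.
- pallet: Fixed inspection pallet, 220 mm (its x) by 440 mm (its y), top 50 mm above the bench. Origin: middle of its underside, at bench height. x points away from the robot (front edge at x = -110 mm). On a black base lie two flush aluminium plates, centred at y = -110 and +110 mm: one has the nest, the other is blank; which is where changes. The runners lie within 55 mm of its middle line y = 0.
- nest (a point): Centre of the mouth of the nest, level with the pallet top: a round blind pocket of 100 mm diameter and 6 mm deep with a 1 mm chamfer and a grey floor, in the middle of one of the two plates. Axes as the pallet's.
- nut: Big dark grey plastic hexagon lock nut lying flat on the blank plate at a random turn: 76 mm across flats, 88 across corners, 14 mm tall, 60 mm bore, 45 g. Origin: middle of its underside, z along its axis. It slides easily. Once wholly over the nest it drops 6 mm; its top then stands 8 mm above the pallet top, and its corners have 6 mm of play all round.
- runner1: Snapped-off dark grey moulding runner lying across the middle of the pallet top: a straight bar 60 mm long (its x), 9 mm wide and 9 mm tall, with two short side stubs, 12 g; it lies within about 0.4 rad of the pallet's y, and with its whole length between x = -100 and +60 mm of the pallet. Origin: middle of the bar's underside.
- runner2: Second runner, like runner1.
- runner3: Third runner, like runner1.
- scraper: Grey scraper block standing upright on the bench left or right of the pallet, 180 g: a foot 120 mm long (its x), 34 mm thick (its y) and 28 mm tall, its lowest 8 mm a black rubber lip 26 mm thick; on it a grip rib 96 mm long and 20 mm thick, from 28 to 67 mm above the underside. Origin: middle of its underside, z up.
- tray_floor (a point): Middle of the floor of the sheet-steel sweepings tray fixed along the middle of the pallet's front edge, axes as the pallet's. Three walls, open towards the pallet, whose front face closes it. Inside 88 mm (x) by 246 mm (y); floor 4 mm, rim 30 mm above the bench (20 mm below the pallet top). This point is 45 mm in front of the pallet's front edge.
- master: Bystander on the nest plate, near the pallet's back edge behind the nest: plain steel setting ring, 40 mm diameter, 18 mm tall. Origin: middle of its underside.
- label_roll: Bystander on the bench on the other side of the pallet from the scraper: roll of white labels standing on end, 90 mm diameter, 52 mm tall. Origin: middle of its underside.
- small_nut: Bystander on the bench beside the pallet, at the robot's right: smaller dark grey lock nut, 50 mm across flats, 12 mm tall. Origin: middle of its underside.
- housing: Bystander on the bench beside the pallet, at the robot's left: white connector housing, 64 by 24 by 18 mm. Origin: middle of its underside.
- caliper: Bystander lying behind the pallet: digital caliper, 225 mm long. Origin: middle of the beam, at bench height.
- flask: Bystander on the bench at the robot's left, beyond the scraper's or the label roll's place: white plastic bottle with a blue cap, 60 mm diameter, 150 mm tall. Origin: middle of its underside.
Mind the look-alikes: they are no part of the job. What is shaped like the nut but green is not meant.

How it is judged:
On the way, in this order (a step that is already met when the one before it is completed fails the run):
1. the scraper is held in the gripper, lifted off the bench (contact force between the fingers and scraper above 2 N and height (world z) of scraper above 0.025 m), for 0.2 s.
2. all three runners are in the sweepings tray (x of runner1 in the frame of tray_floor between -0.045 and 0.045 m and y of runner1 in the frame of tray_floor between -0.125 and 0.125 m and height (world z) of each of runner1, runner2, runner3 below 0.035 m and x of runner2 in the frame of tray_floor between -0.045 and 0.045 m and y of runner2 in the frame of tray_floor between -0.125 and 0.125 m and x of runner3 in the frame of tray_floor between -0.045 and 0.045 m and y of runner3 in the frame of tray_floor between -0.125 and 0.125 m), for 0.2 s.
3. the scraper stands on the bench again, let go (height (world z) of scraper below 0.008 m and angle between scraper's own z axis and vertical below 0.1 rad and not (x of scraper in the frame of tray_floor between -0.06 and 0.06 m and y of scraper in the frame of tray_floor between -0.14 and 0.14 m) and contact force between the fingers and scraper below 0.1 N), for 0.2 s.
4. the nut has dropped flat into the nest (horizontal distance between nut and nest below 0.009 m and z of nut in the frame of nest below -0.0042 m and angle between nut's own z axis and vertical below 0.05 rad), for 0.2 s.
At the end, for the whole second after the job is handed in: Nut at rest, flat (0.05 rad) in the nest: underside 4.2 mm or more below the pallet top, middle within 9 mm of the nest's; each runner's origin in the tray (within 45 mm in x, 125 mm in y of its middle, under 35 mm high); scraper at rest on the bench, upright (0.1 rad), clear of the tray (all of step 2 and all of step 4 and linear speed of each of nut, scraper below 0.01 m/s and height (world z) of scraper below 0.008 m and angle between scraper's own z axis and vertical below 0.1 rad and not (x of scraper in the frame of tray_floor between -0.06 and 0.06 m and y of scraper in the frame of tray_floor between -0.14 and 0.14 m)); the robot touches nothing.
It fails at once if the gripper touches a runner instead of using the scraper (more than 0.5 N) (contact force between any of the fingers, the arm and runner1 above 0.5 N or contact force between any of the fingers, the arm and runner2 above 0.5 N or contact force between any of the fingers, the arm and runner3 above 0.5 N).
It fails at once if the nut is picked up (its origin more than 70 mm above the bench) or tipped over (more than 0.6 rad) (height (world z) of nut above 0.07 m or angle between nut's own z axis and vertical above 0.6 rad).
It fails at once if a bystander is moved more than 20 mm (distance of any of master, label_roll, small_nut, housing, caliper, flask from where it was at the start of the episode above 0.02 m).
It also fails if it takes over 72 s, if anything falls off the work surface, if the arm or the gripper's body presses on something with over 40 N, if the wrist force passes 120 N, or if a joint passes its speed limit or range.

## Robot

A 7-joint arm with a two-finger parallel gripper is mounted at the origin on the work surface. World frame = base frame: x ahead of the robot, y to its left, z up, the work surface at z = 0. Lengths are in m, angles in rad, forces in N, time in s.
With the tool pointing down it reaches from about 0.4 to 0.85 m from the base axis. Payload 10.4 kg.
Tool frame: the origin (TCP) lies midway between the tips of the shut fingers; the grasp point (between the pads) lies 19 mm behind it (r.grasp_offset is the distance from the TCP to the grasp point, in m); z points along the fingers, y is the line along which they close (so a half turn about z gives the same grasp; the last joint's range is limited). The gripper opens to 87 mm and grips with 3 to 60 N. Pads are 19 mm wide; open, the fingers measure 117 mm over their backs; the gripper's body (75 mm by 190 mm) begins 51 mm behind the grasp point.
Start: joints at [-1.166, 0.332, -0.065, 1.46, 0.022, 1.35, -0.088], TCP at [0.259, 0.569, 0.223] pointing down, gripper open.
Joint ranges: [-2.6, 2.6], [-0.5, 2.12], [-1.47, 1.34], [0.16, 2.42], [-1.27, 4.41], [0.06, 2.06], [-2.6, 2.6]. Speed limits (rad/s): [2.22, 2.22, 2.79, 2.79, 3.14, 3.14, 3.14].

## Interface

Orientations are given as a unit quaternion [x, y, z, w].
In Python, from bench import r gives the robot as it stands.
- The arm moves only by the tool drive_tool, never from a script. Its argument "moves" is a list that holds one entry, the list of rows, each a list of 7 numbers: the shift along the tool's x, y, z in m, then the turn, a rotation vector about the tool's x, y, z in rad, then the opening, from 0 (shut) to 1 (fully open). In form: [[[tx, ty, tz, ax, ay, az, jaw], ...]]. A call has 1 to 10 rows; each row shifts and turns the commanded pose from where the row before left it, along the tool's axes as they then stand; what a row does not reach is not made up. A row lasts 1/10 s, in which the tool goes at most 50 mm and 8.59 degrees, less where a joint would pass 70% of its speed; a pose out of reach is approached as far as the arm can. A call is refused whole if a number of a shift passes 0.05 or a number of a turn 0.15, either way. A call with a gripper value outside its range is refused whole. The fingers move at their own pace and stop on an object; "squeeze" is the grip in N (left out, the last holds). Time passes only in rows, so rows that do not move let the fingers close. It gives the time, the measured TCP pose, the force, the opening and the grip force at its end, in the units of the state.
- r.read_state(): the state, without advancing time (a new reading comes with each control period).
- r.camera(name): name is "side" or "top" or "wrist"; returns the picture (400x640x3 uint8, red, green, blue); there is no depth.
- r.camera_info(name): a dict with "mtx" (3x3 intrinsics, pixels), "rvec" (rotation vector, rad) and "tvec" (3), from world to camera coordinates, as OpenCV has them; the wrist camera has in their place "T_tool_cam" (4x4, takes a point from camera to tool coordinates, whose origin is the TCP and whose axes are the flange's). Camera axes: x right, y down, z forward; pixel columns grow to the right and rows downward; lengths in m; the calibration is good to about 2 mm. The wrist camera is an equidistant fisheye: a pixel r from the principal point sees the ray r / f radians off the axis. A picture is of the moment at which its call begins: read the wrist's pose just before it. camera_info takes no time and is no camera call.
- r.close_job(): hands the job in; it is judged then, once.
Trained networks look in the newest picture that a camera, given by its name, has taken for a name from the list of things; names that differ only in an ending like _2 or _b are one class to them, and where a whole thing is asked for, a point or a joint stands for the part that bears it (a point fixed in the world has none). Each returns a list of dicts, best first, with "conf" (0 to 1); they miss things now and then, are a little off and sometimes report something else, mostly with a low value. They report only what shows in the picture. A call takes as long as a camera call. They do not tell look-alikes from the thing itself.
- r.find_in(camera, query): "bbox" ([left, top, right, bottom] in pixels, round what is visible of it).
- r.place_of(camera, query): "at" ([column, row] in pixels: a listed point, or the origin of a listed thing).
The state is a dict: "time": time; "joint_positions": joint angles; "joint_vel": joint speeds; "joint_torque": joint torques, N m; "ee_pos": TCP position; "eef_rot": TCP orientation; "ft_force": force on the tool from outside, world axes, zero at the start; "torque": the same for the moment, N m; "width": finger opening in m; "grip_force": force on a finger pad.
Only numpy, scipy, OpenCV 4.12 (cv2) and the standard library are available. Lean on these libraries where they do the work, as an engineer would, in place of code of your own. Each camera call takes 0.05 s, during which the arm holds its last target. There are 200 camera calls.

## Working session

There is one attempt and no reset: what is moved stays moved. The work goes in short steps, Python scripts to look and compute and a tool call to move; the robot and the scene stay as the last step left them, time stands still between calls to the robot, and variables do not carry over. Pictures are saved under pics/ and viewed, at most 10 in all, crops included, and the job is handed in when it is done.

Besides the shell and the picture viewer there is one more tool, called after "Emit:" by a JSON object that holds its "fn" and its "kwargs". drive_tool: Moves the arm, as the interface text tells. Its arguments: {"type":"object","properties":{"moves":{"type":"array"},"squeeze":{"type":"number"}},"required":["moves"]}

```bash
mkdir -p pics; ls; cat > h.py <<'E'
from bench import r
import numpy as np, cv2
from scipy.spatial.transform import Rotation as R
def ray(cam,px):
    i=r.camera_info(cam); K=np.array(i["mtx"],float)
    if cam=="wrist":
        s=r.read_state(); T=np.array(i["T_tool_cam"])
        x=(px[0]-K[0,2])/K[0,0]; y=(px[1]-K[1,2])/K[1,1]; t=np.hypot(x,y)
        d=np.array([x/t*np.sin(t),y/t*np.sin(t),np.cos(t)]) if t>0 else np.array([0,0,1.])
        Q=R.from_quat(s["eef_rot"]).as_matrix()
        return Q@T[:3,3]+np.array(s["ee_pos"]), Q@T[:3,:3]@d
    M=cv2.Rodrigues(np.array(i["rvec"],float))[0]; t=np.array(i["tvec"],float).ravel()
    return -M.T@t, M.T@(np.linalg.inv(K)@[px[0],px[1],1])
def at(cam,px,z):
    o,d=ray(cam,px); return o+d*(z-o[2])/d[2]
def pix(cam,p):
    i=r.camera_info(cam)
    return cv2.projectPoints(np.array([p],float),np.array(i["rvec"],float),np.array(i["tvec"],float),np.array(i["mtx"],float),None)[0].ravel()
def save(cam,n):
    im=r.camera(cam); cv2.imwrite(f"pics/{n}.png",im[:,:,::-1]); return im
E
python3 - <<'E'
from h import *
np.set_printoptions(precision=3,suppress=True)
a=save("top","t0"); b=save("side","s0"); 
cv2.imwrite("pics/both.png",np.vstack([a,b])[:,:,::-1])
hz=dict(nest=.05,nut=.05,runner1=.05,scraper=0,tray_floor=.004,master=.05,label_roll=0,small_nut=0,housing=0,flask=0,pallet=0)
for q,z in hz.items():
    print(q,[(np.round(d["at"]),round(d["conf"],2),at("top",d["at"],z)[:2]) for d in r.place_of("top",q)])
s=r.read_state();print(s["time"],s["ee_pos"],R.from_quat(s["eef_rot"]).as_matrix(),r.camera_info("wrist"))
E
```

```text
pics
nest [(array([306., 192.]), 0.97, array([0.573, 0.103])), (array([229., 224.]), 0.55, array([0.468, 0.354]))]
nut [(array([442., 275.]), 0.66, array([ 0.3  , -0.338])), (array([295., 134.]), 0.58, array([0.767, 0.14 ])), (array([408., 260.]), 0.5, array([ 0.35, -0.23]))]
runner1 [(array([338., 182.]), 0.6, array([ 0.607, -0.002])), (array([344., 211.]), 0.59, array([ 0.51 , -0.022])), (array([337., 197.]), 0.49, array([0.557, 0.   ]))]
scraper [(array([441., 219.]), 0.74, array([ 0.487, -0.353]))]
tray_floor [(array([336., 239.]), 0.73, array([0.42 , 0.003])), (array([189., 186.]), 0.58, array([0.599, 0.5  ]))]
master [(array([313., 167.]), 0.57, array([0.657, 0.081]))]
label_roll [(array([233., 224.]), 0.84, array([0.469, 0.351]))]
small_nut [(array([443., 175.]), 0.4, array([ 0.636, -0.365]))]
housing [(array([230., 176.]), 0.55, array([0.634, 0.361])), (array([355., 137.]), 0.53, array([ 0.769, -0.064]))]
flask [(array([190., 187.]), 0.71, array([0.595, 0.496]))]
pallet []
0.65 [0.259 0.569 0.223] [[-0.91   0.415  0.   ]
 [ 0.415  0.91   0.   ]
 [-0.     0.    -1.   ]] {'mtx': array([[309.707,   0.   , 318.915],
       [  0.   , 309.707, 201.556],
       [  0.   ,   0.   ,   1.   ]]), 'T_tool_cam': array([[-0.   , -0.967, -0.253,  0.068],
       [ 1.   , -0.   ,  0.   ,  0.001],
       [-0.   , -0.253,  0.967, -0.162],
       [ 0.   ,  0.   ,  0.   ,  1.   ]])}
```

View pics/t0.png

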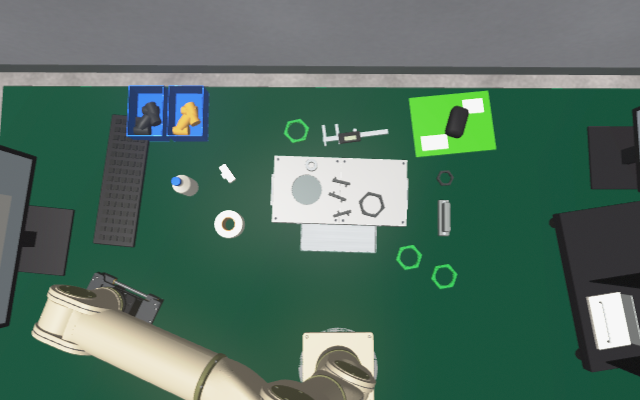

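View pics/s0.png

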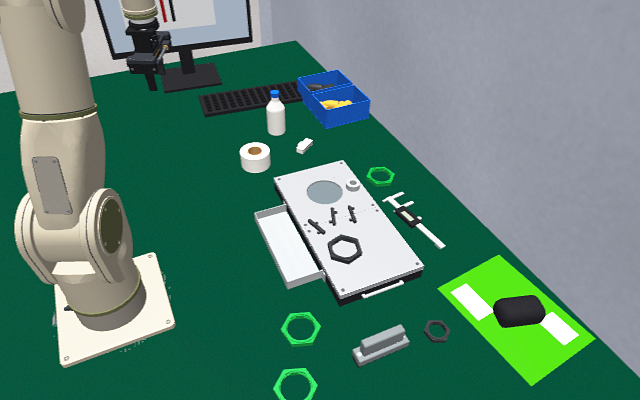

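```bash
cat >> h.py <<'E'
def plan(p,yaw,jaw,step=.045,nmin=1):
    """print rows to bring tool (pointing down) to p with tool y at azimuth yaw (deg)"""
    s=r.read_state(); P=np.array(s["ee_pos"]); Q=R.from_quat(s["eef_rot"]); M=Q.as_matrix()
    y0=np.arctan2(M[1,1],M[0,1]); dy=(np.radians(yaw)-y0+np.pi)%(2*np.pi)-np.pi
    n=max(nmin,int(np.ceil(np.linalg.norm(np.array(p)-P)/step)),int(np.ceil(abs(dy)/.145)))
    dp=(np.array(p)-P)/n; rows=[]
    for k in range(n):
        a=y0+dy*k/n; ty=np.array([np.cos(a),np.sin(a),0]); tx=np.array([-np.sin(a),np.cos(a),0])
        rows.append([round(float(v),4) for v in (dp@tx,dp@ty,-dp[2],0,0,-dy/n)]+[jaw])
    print("t",s["time"],"from",np.round(P,3),"yaw",round(np.degrees(y0),1),n)
    for i in range(0,n,10): print(str(rows[i:i+10]).replace(" ",""))
def st():
    s=r.read_state(); print(s["time"],np.round(s["ee_pos"],4),np.round(R.from_quat(s["eef_rot"]).as_matrix(),3).tolist(),s["ft_force"],s["width"],s["grip_force"])
E
python3 -c "
from h import *
plan([.57,-.03,.35],0,1)"
```

```text
t 0.65 from [0.259 0.569 0.223] yaw 65.5 16
[[-0.0332,-0.026,-0.008,0.0,0.0,0.0714,1],[-0.035,-0.0236,-0.008,0.0,0.0,0.0714,1],[-0.0366,-0.021,-0.008,0.0,0.0,0.0714,1],[-0.038,-0.0183,-0.008,0.0,0.0,0.0714,1],[-0.0392,-0.0156,-0.008,0.0,0.0,0.0714,1],[-0.0402,-0.0127,-0.008,0.0,0.0,0.0714,1],[-0.041,-0.0098,-0.008,0.0,0.0,0.0714,1],[-0.0416,-0.0069,-0.008,0.0,0.0,0.0714,1],[-0.042,-0.0039,-0.008,0.0,0.0,0.0714,1],[-0.0421,-0.0009,-0.008,0.0,0.0,0.0714,1]]
[[-0.0421,0.0021,-0.008,0.0,0.0,0.0714,1],[-0.0418,0.0051,-0.008,0.0,0.0,0.0714,1],[-0.0414,0.0081,-0.008,0.0,0.0,0.0714,1],[-0.0407,0.011,-0.008,0.0,0.0,0.0714,1],[-0.0398,0.0139,-0.008,0.0,0.0,0.0714,1],[-0.0387,0.0167,-0.008,0.0,0.0,0.0714,1]]
```

Emit:
{"fn": "drive_tool", "kwargs": {"moves": [[[-0.033,-0.026,-0.008,0,0,0.071,1],[-0.035,-0.024,-0.008,0,0,0.071,1],[-0.037,-0.021,-0.008,0,0,0.071,1],[-0.038,-0.018,-0.008,0,0,0.071,1],[-0.039,-0.016,-0.008,0,0,0.071,1],[-0.04,-0.013,-0.008,0,0,0.071,1],[-0.041,-0.01,-0.008,0,0,0.071,1],[-0.042,-0.007,-0.008,0,0,0.071,1],[-0.042,-0.004,-0.008,0,0,0.071,1],[-0.042,-0.001,-0.008,0,0,0.071,1]]]}}

```text
time: 1.65
ee_pos: [0.4541, 0.1921, 0.3032]
eef_rot: [0.54, 0.842, 0.0, 0.0]
ft_force: [0.1, 0.4, 0.0]
width: 0.0873
grip_force: 0.0
```

Emit:
{"fn": "drive_tool", "kwargs": {"moves": [[[-0.042,0.002,-0.008,0,0,0.072,1],[-0.042,0.005,-0.008,0,0,0.072,1],[-0.041,0.008,-0.008,0,0,0.072,1],[-0.041,0.011,-0.008,0,0,0.072,1],[-0.04,0.014,-0.008,0,0,0.072,1],[-0.039,0.017,-0.008,0,0,0.072,1],[0,0,0,0,0,0,1]]]}}

```text
time: 2.35
ee_pos: [0.5721, -0.0372, 0.3514]
eef_rot: [0.71, 0.704, -0.0, 0.002]
ft_force: [-0.7, 0.1, -0.0]
width: 0.0872
grip_force: 0.0
```

```bash
python3 - <<'E'
from h import *
np.set_printoptions(precision=3,suppress=True)
st(); save("wrist","w1")
hz=dict(nest=.05,nut=.05,runner1=.05,scraper=0,tray_floor=.004,master=.05,small_nut=0)
for q,z in hz.items():
    print(q,[(np.round(d["at"]),round(d["conf"],2),at("wrist",d["at"],z)[:2]) for d in r.place_of("wrist",q)])
E
```

```text
2.35 [ 0.572 -0.037  0.351] [[0.009, 1.0, 0.002], [1.0, -0.009, -0.003], [-0.003, 0.002, -1.0]] [-0.738  0.073 -0.038] 0.08723846654131046 0.0
nest [(array([327.,  73.]), 0.57, array([0.584, 0.112]))]
nut [(array([445.,  64.]), 0.89, array([0.768, 0.139])), (array([298., 215.]), 0.65, array([ 0.54 , -0.103]))]
runner1 [(array([309., 139.]), 0.84, array([0.558, 0.016])), (array([342., 152.]), 0.77, array([ 0.606, -0.004])), (array([273., 150.]), 0.53, array([ 0.503, -0.001]))]
scraper [(array([280., 319.]), 0.56, array([ 0.494, -0.339]))]
tray_floor [(array([231., 149.]), 0.65, array([ 0.423, -0.001]))]
master [(array([373.,  87.]), 0.58, array([0.653, 0.095]))]
small_nut []
```

View pics/w1.png

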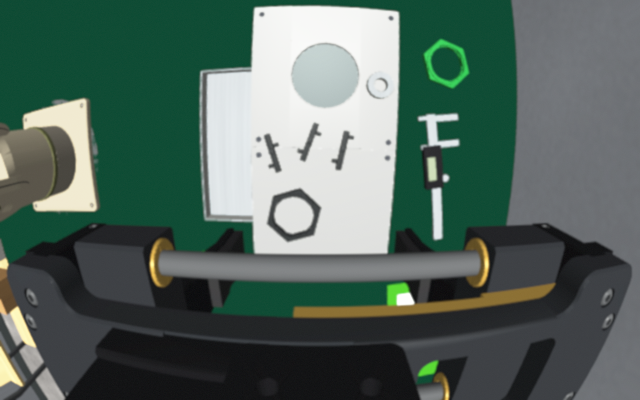

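```bash
python3 - <<'E'
from h import *
np.set_printoptions(precision=3,suppress=True)
for n,p,z in [("r1a",(266,134),.057),("r1b",(278,172),.057),("r2a",(317,124),.057),("r2b",(303,160),.057),("r3a",(349,131),.057),("r3b",(339,169),.057),
 ("FL",(254,8),.05),("BL",(399,11),.05),("FR",(254,253),.05),("BR",(388,255),.05),("F",(252,148),.05),("B",(396,148),.05)]: print(n,at("wrist",p,z)[:2])
im=cv2.imread("pics/w1.png"); g=im.max(2)
for name,box,lo,hi,z in [("nut",(255,180,335,248),0,110,.064),("nest",(285,38,365,112),150,226,.05)]:
    x0,y0,x1,y1=box; m=cv2.inRange(g[y0:y1,x0:x1],lo,hi)
    c=max(cv2.findContours(m,0,2)[0],key=cv2.contourArea).reshape(-1,2)+[x0,y0]
    w=np.array([at("wrist",q,z)[:2] for q in c]).astype(np.float32)
    print(name,cv2.minEnclosingCircle(w),w.min(0),w.max(0),len(c)); 
    if name=="nut": 
        h=cv2.convexHull(w); a=cv2.approxPolyDP(h,.006,True); print(a.reshape(-1,2))
p=r.place_of("top","scraper");print(p)
top=cv2.imread("pics/t0.png")
for q,z in [((440,201),.028),((450,201),.028),((439,235),.028),((451,235),.028),((445,218),.067)]: print(at("top",q,z)[:2])
cv2.imwrite("pics/crop.png",cv2.resize(top[150:290,390:470],None,fx=4,fy=4,interpolation=2))
E
```

```text
r1a [0.494 0.024]
r1b [ 0.511 -0.034]
r2a [0.569 0.038]
r2b [ 0.549 -0.016]
r3a [0.616 0.028]
r3b [ 0.602 -0.029]
FL [0.473 0.223]
BL [0.694 0.221]
FR [ 0.465 -0.169]
BR [ 0.688 -0.172]
F [0.471 0.003]
B [0.69  0.004]
nut ((0.5335996150970459, -0.09876145422458649), 0.04215560480952263) [ 0.494 -0.139] [ 0.573 -0.058] 63
[[ 0.544 -0.058]
 [ 0.505 -0.069]
 [ 0.494 -0.112]
 [ 0.523 -0.139]
 [ 0.562 -0.129]
 [ 0.573 -0.086]]
nest ((0.5807363390922546, 0.11230053007602692), 0.05092434957623482) [0.531 0.061] [0.631 0.163] 105
[{'at': [440.7, 218.8], 'conf': 0.74}]
[ 0.545 -0.345]
[ 0.545 -0.378]
[ 0.431 -0.338]
[ 0.431 -0.378]
[ 0.485 -0.349]
```

View pics/crop.png

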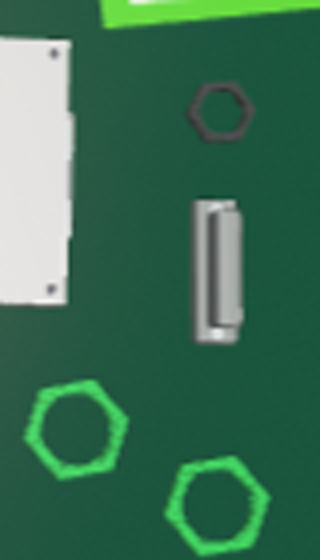

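```bash
python3 -c "
from h import *
plan([.49,-.35,.22],-90,1)"
```

```text
t 2.8 from [ 0.571 -0.03   0.351] yaw 0.1 11
[[-0.0291,-0.0074,0.0119,0.0,0.0,0.143,1],[-0.0298,-0.0032,0.0119,0.0,0.0,0.143,1],[-0.03,0.0011,0.0119,0.0,0.0,0.143,1],[-0.0295,0.0054,0.0119,0.0,0.0,0.143,1],[-0.0285,0.0095,0.0119,0.0,0.0,0.143,1],[-0.0268,0.0135,0.0119,0.0,0.0,0.143,1],[-0.0246,0.0172,0.0119,0.0,0.0,0.143,1],[-0.0219,0.0205,0.0119,0.0,0.0,0.143,1],[-0.0188,0.0234,0.0119,0.0,0.0,0.143,1],[-0.0152,0.0258,0.0119,0.0,0.0,0.143,1]]
[[-0.0114,0.0277,0.0119,0.0,0.0,0.143,1]]
```

Emit:
{"fn": "drive_tool", "kwargs": {"moves": [[[-0.029,-0.007,0.012,0,0,0.143,1],[-0.03,-0.003,0.012,0,0,0.143,1],[-0.03,0.001,0.012,0,0,0.143,1],[-0.03,0.005,0.012,0,0,0.143,1],[-0.028,0.01,0.012,0,0,0.143,1],[-0.027,0.013,0.012,0,0,0.143,1],[-0.025,0.017,0.012,0,0,0.143,1],[-0.022,0.02,0.012,0,0,0.143,1],[-0.019,0.023,0.012,0,0,0.143,1],[-0.015,0.026,0.012,0,0,0.143,1]]]}}

```text
time: 3.8
ee_pos: [0.4962, -0.3219, 0.2302]
eef_rot: [0.998, 0.068, 0.0, -0.0]
ft_force: [0.1, 0.5, -1.0]
width: 0.0869
grip_force: 0.0
```

Emit:
{"fn": "drive_tool", "kwargs": {"moves": [[[-0.011,0.028,0.012,0,0,0.143,1],[0,0,0,0,0,0,1],[0,0,0,0,0,0,1],[0,0,0,0,0,0,1]]]}}

```text
time: 4.2
ee_pos: [0.4903, -0.3496, 0.2187]
eef_rot: [1.0, 0.001, 0.0, -0.0]
ft_force: [0.0, -0.1, 0.3]
width: 0.0872
grip_force: 0.0
```

```bash
python3 - <<'E'
from h import *
np.set_printoptions(precision=3,suppress=True)
st(); save("wrist","w2"); st()
print([(np.round(d["at"]),round(d["conf"],2),at("wrist",d["at"],0)[:2]) for d in r.place_of("wrist","scraper")])
E
```

```text
4.2 [ 0.49  -0.35   0.219] [[1.0, 0.002, 0.001], [0.002, -1.0, 0.001], [0.001, -0.001, -1.0]] [ 0.05  -0.067  0.251] 0.0872103267914662 0.0
4.25 [ 0.49  -0.349  0.219] [[1.0, 0.002, 0.001], [0.002, -1.0, 0.001], [0.001, -0.001, -1.0]] [ 0.296 -0.055 -0.697] 0.08699513355172707 0.0
[(array([321., 174.]), 0.95, array([ 0.497, -0.351])), (array([ 74., 178.]), 0.74, array([0.5  , 0.041]))]
```

View pics/w2.png

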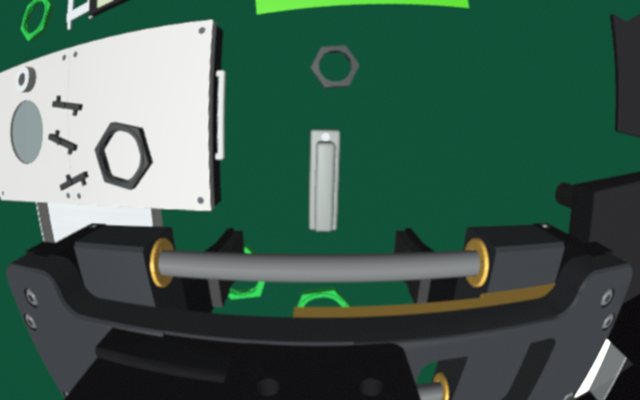

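```bash
python3 - <<'E'
from h import *
np.set_printoptions(precision=3,suppress=True)
for q,z in [((316,146),.067),((334,146),.067),((316,228),.067),((335,228),.067),((325,141),.067),((325,131),.028),((311,134),.028),((339,134),.028),((309,228),.028),((339,228),.028)]: print(q,at("wrist",q,z)[:2])
E
```

```text
(316, 146) [ 0.537 -0.346]
(334, 146) [ 0.537 -0.364]
(316, 228) [ 0.45  -0.346]
(335, 228) [ 0.45  -0.366]
(325, 141) [ 0.542 -0.355]
(325, 131) [ 0.551 -0.356]
(311, 134) [ 0.548 -0.34 ]
(339, 134) [ 0.548 -0.371]
(309, 228) [ 0.436 -0.337]
(339, 228) [ 0.436 -0.373]
```

Emit:
{"fn": "drive_tool", "kwargs": {"moves": [[[0.002,0.006,0.04,0,0,0,1],[0,0,0.04,0,0,0,1],[0,0,0.04,0,0,0,1],[0,0,0.035,0,0,0,1],[0,0,0.02,0,0,0,1],[0,0,0.009,0,0,0,1],[0,0,0,0,0,0,1],[0,0,0,0,0,0,0],[0,0,0,0,0,0,0],[0,0,0,0,0,0,0]]], "squeeze": 45}}

```text
time: 5.3
ee_pos: [0.4922, -0.357, 0.0356]
eef_rot: [1.0, -0.0, 0.001, 0.0]
ft_force: [0.3, 0.1, 0.4]
width: 0.0703
grip_force: 0.0
```

Emit:
{"fn": "drive_tool", "kwargs": {"moves": [[[0,0,0,0,0,0,0],[0,0,0,0,0,0,0],[0,0,0,0,0,0,0]]]}}

```text
time: 5.6
ee_pos: [0.4915, -0.3567, 0.0346]
eef_rot: [1.0, -0.001, 0.0, -0.0]
ft_force: [-0.7, 0.5, 0.6]
width: 0.047
grip_force: 0.0
```

Emit:
{"fn": "drive_tool", "kwargs": {"moves": [[[0,0,0,0,0,0,0],[0,0,0,0,0,0,0],[0,0,0,0,0,0,0],[0,0,0,0,0,0,0],[0,0,0,0,0,0,0],[0,0,0,0,0,0,0]]]}}

```text
time: 6.2
ee_pos: [0.4914, -0.3566, 0.0344]
eef_rot: [1.0, -0.001, -0.0, -0.0]
ft_force: [0.0, 0.2, -1.3]
width: 0.02
grip_force: 45.0
```

```bash
python3 -c "
from h import *
plan([.60,-.15,.32],0,0)"
```

```text
t 6.2 from [ 0.491 -0.357  0.034] yaw -90.1 11
[[0.0098,-0.0188,-0.026,0.0,0.0,-0.1429,0],[0.0124,-0.0172,-0.026,0.0,0.0,-0.1429,0],[0.0147,-0.0153,-0.026,0.0,0.0,-0.1429,0],[0.0168,-0.013,-0.026,0.0,0.0,-0.1429,0],[0.0184,-0.0105,-0.026,0.0,0.0,-0.1429,0],[0.0198,-0.0077,-0.026,0.0,0.0,-0.1429,0],[0.0207,-0.0049,-0.026,0.0,0.0,-0.1429,0],[0.0211,-0.0019,-0.026,0.0,0.0,-0.1429,0],[0.0212,0.0012,-0.026,0.0,0.0,-0.1429,0],[0.0208,0.0042,-0.026,0.0,0.0,-0.1429,0]]
[[0.02,0.0071,-0.026,0.0,0.0,-0.1429,0]]
```

Emit:
{"fn": "drive_tool", "kwargs": {"moves": [[[0,0,-0.02,0,0,0,0],[0,0,-0.03,0,0,0,0],[0,0,-0.03,0,0,0,0],[0,0,-0.02,0,0,0,0],[0.01,-0.019,-0.018,0,0,-0.143,0],[0.012,-0.017,-0.018,0,0,-0.143,0],[0.015,-0.015,-0.018,0,0,-0.143,0],[0.017,-0.013,-0.018,0,0,-0.143,0],[0.018,-0.01,-0.018,0,0,-0.143,0],[0.02,-0.008,-0.018,0,0,-0.143,0]]]}}

```text
time: 7.2
ee_pos: [0.5509, -0.2438, 0.2432]
eef_rot: [0.909, 0.418, -0.0, -0.0]
ft_force: [1.4, -0.1, -1.1]
width: 0.0195
grip_force: 45.0
```

Emit:
{"fn": "drive_tool", "kwargs": {"moves": [[[0.021,-0.005,-0.018,0,0,-0.143,0],[0.021,-0.002,-0.018,0,0,-0.143,0],[0.021,0.001,-0.018,0,0,-0.143,0],[0.021,0.004,-0.018,0,0,-0.143,0],[0.02,0.007,-0.018,0,0,-0.143,0],[0,0,0,0,0,0,0],[0,0,0,0,0,0,0],[0,0,0,0,0,0,0]]]}}

```text
time: 8.0
ee_pos: [0.5989, -0.1511, 0.3317]
eef_rot: [0.708, 0.706, -0.001, -0.0]
ft_force: [-0.2, -0.4, -1.9]
width: 0.0195
grip_force: 45.0
```

```bash
python3 - <<'E'
from h import *
np.set_printoptions(precision=3,suppress=True)
st(); save("wrist","w3"); st()
hz=dict(nest=.05,nut=.05,runner1=.05,tray_floor=.004,master=.05)
for q,z in hz.items():
    print(q,[(np.round(d["at"]),round(d["conf"],2),at("wrist",d["at"],z)[:2]) for d in r.place_of("wrist",q)])
E
```

```text
8.0 [ 0.599 -0.151  0.332] [[0.003, 1.0, -0.001], [1.0, -0.003, -0.0], [-0.0, -0.001, -1.0]] [-0.155 -0.371 -1.944] 0.019544159578153135 44.98811759054661
8.05 [ 0.599 -0.151  0.332] [[0.002, 1.0, -0.001], [1.0, -0.002, -0.0], [-0.0, -0.001, -1.0]] [ 0.919 -0.448 -1.061] 0.019684045259157328 44.98807939700782
nest [(array([319., 227.]), 0.59, array([ 0.6  , -0.237])), (array([427., 113.]), 0.56, array([ 0.759, -0.063]))]
nut [(array([184., 215.]), 0.61, array([ 0.384, -0.219])), (array([168., 270.]), 0.46, array([ 0.335, -0.321]))]
runner1 [(array([252.,  73.]), 0.81, array([ 0.505, -0.006])), (array([288.,  63.]), 0.64, array([0.557, 0.005])), (array([327.,  74.]), 0.64, array([ 0.613, -0.011]))]
tray_floor [(array([210.,  80.]), 0.95, array([ 0.425, -0.005]))]
master [(array([364.,   8.]), 0.58, array([0.666, 0.093])), (array([213.,  79.]), 0.46, array([ 0.445, -0.011]))]
```

View pics/w3.png

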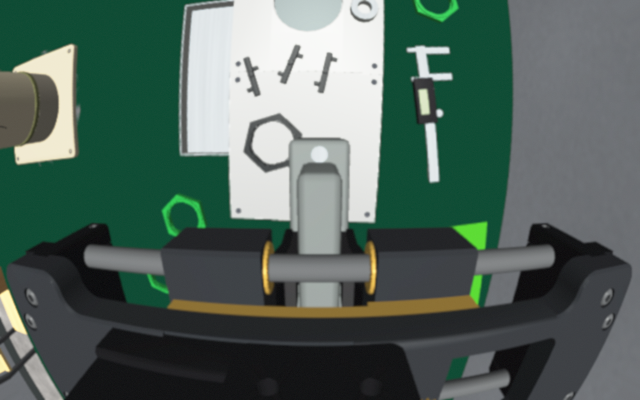

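```bash
python3 - <<'E'
from h import *
np.set_printoptions(precision=3,suppress=True)
for n,p,z in [("r1a",(247,58),.057),("r1b",(258,95),.057),("r2a",(299,46),.057),("r2b",(283,84),.057),("r3a",(333,53),.057),("r3b",(320,92),.057),("r3stub",(334,68),.057),
 ("nuttop",(265,115),.064),("nuttop2",(288,121),.064),("nutleft",(244,143),.064),("nutbot",(260,168),.064),("F",(229,150),.05),("F2",(231,30),.05),("B",(380,150),.05),("FR",(229,216),.05),("BR",(374,221),.05),("master",(363,20),.068)]: print(n,at("wrist",p,z)[:2])
E
```

```text
r1a [0.499 0.015]
r1b [ 0.515 -0.04 ]
r2a [0.573 0.03 ]
r2b [ 0.551 -0.026]
r3a [0.621 0.019]
r3b [ 0.602 -0.038]
r3stub [ 0.622 -0.003]
nuttop [ 0.526 -0.069]
nuttop2 [ 0.558 -0.079]
nutleft [ 0.495 -0.108]
nutbot [ 0.517 -0.144]
F [ 0.468 -0.118]
F2 [0.472 0.063]
B [ 0.69 -0.12]
FR [ 0.462 -0.22 ]
BR [ 0.685 -0.228]
master [0.662 0.067]
```

Emit:
{"fn": "drive_tool", "kwargs": {"moves": [[[0.038,0.013,0.03,0,0,0,0],[0.038,0.013,0.03,0,0,0,0],[0.037,0.013,0.03,0,0,0,0],[0.037,0.012,0.03,0,0,0,0],[0,0,0.04,0,0,0,0],[0,0,0.03,0,0,0,0],[0,0,0.02,0,0,0,0],[0,0,0.01,0,0,0,0],[0,0,0,0,0,0,0],[0,0,0,0,0,0,0]]]}}

```text
time: 9.3
ee_pos: [0.651, -0.0003, 0.1138]
eef_rot: [0.707, 0.707, 0.001, 0.0]
ft_force: [0.1, -0.4, -0.9]
width: 0.02
grip_force: 45.0
```

```bash
python3 - <<'E'
from h import *
st(); print(pix("side",[.65,-.001,.06])); b=r.camera("side")
cv2.imwrite("pics/s1.png",cv2.resize(b[140:310,240:440],None,fx=3,fy=3,interpolation=2)[:,:,::-1])
E
```

```text
9.3 [ 6.510e-01 -3.000e-04  1.138e-01] [[-0.001, 1.0, 0.001], [1.0, 0.001, 0.0], [0.0, 0.001, -1.0]] [ 0.07684636 -0.35177473 -0.87696852] 0.019950564623190226 44.98809143900871
[364.88271398 206.39189674]
```

View pics/s1.png

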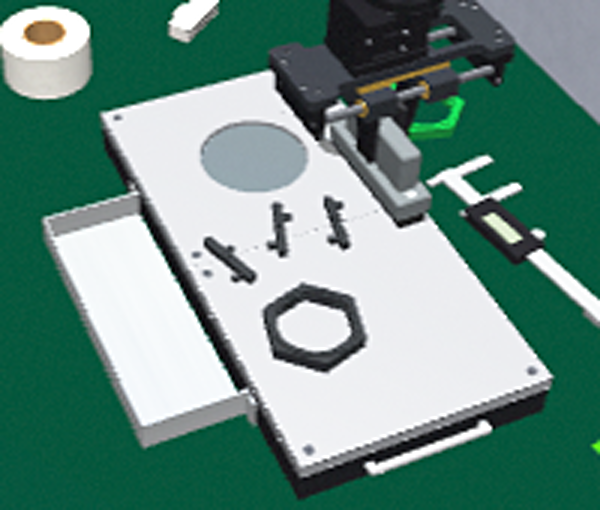

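Emit:
{"fn": "drive_tool", "kwargs": {"moves": [[[0,0,0.015,0,0,0,0],[0,0,0.009,0,0,0,0],[0,0,0.004,0,0,0,0],[0,0,0,0,0,0,0],[0,0,0,0,0,0,0]]]}}

```text
time: 9.85
ee_pos: [0.6503, -0.0001, 0.0844]
eef_rot: [0.707, 0.707, -0.0, -0.0]
ft_force: [-0.9, 0.5, -1.5]
width: 0.0197
grip_force: 45.0
```

Emit:
{"fn": "drive_tool", "kwargs": {"moves": [[[0,-0.008,-0.001,0,0,0,0],[0,-0.01,0,0,0,0,0],[0,-0.01,0,0,0,0,0],[0,-0.01,0,0,0,0,0],[0,-0.01,0,0,0,0,0],[0,-0.01,0,0,0,0,0],[0,-0.01,0,0,0,0,0],[0,-0.01,0,0,0,0,0],[0,-0.01,0,0,0,0,0],[0,-0.01,0,0,0,0,0]]]}}

```text
time: 10.85
ee_pos: [0.5516, -0.0002, 0.0857]
eef_rot: [0.707, 0.707, 0.0, 0.0]
ft_force: [0.9, 0.4, -1.7]
width: 0.0198
grip_force: 45.0
```

```bash
python3 - <<'E'
from h import *
st(); b=r.camera("side")
cv2.imwrite("pics/s2.png",cv2.resize(b[140:310,240:440],None,fx=3,fy=3,interpolation=2)[:,:,::-1])
E
```

```text
10.85 [ 5.516e-01 -2.000e-04  8.570e-02] [[-0.001, 1.0, 0.0], [1.0, 0.001, 0.0], [0.0, 0.0, -1.0]] [ 0.93143893  0.35958133 -1.71119677] 0.019791682354928068 44.99663745984435
```

View pics/s2.png

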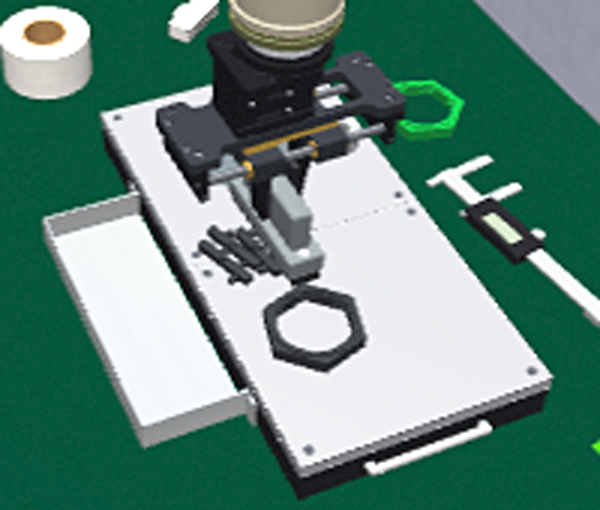

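Emit:
{"fn": "drive_tool", "kwargs": {"moves": [[[0,-0.01,0,0,0,0,0],[0,-0.01,0,0,0,0,0],[0,-0.01,0,0,0,0,0],[0,-0.01,0,0,0,0,0],[0,-0.01,0,0,0,0,0],[0,-0.01,0,0,0,0,0],[0,-0.01,0,0,0,0,0],[0,-0.01,0,0,0,0,0],[0,-0.01,0,0,0,0,0],[0,-0.007,0,0,0,0,0]]]}}

```text
time: 11.9
ee_pos: [0.4544, -0.0003, 0.0857]
eef_rot: [0.707, 0.707, 0.0, -0.0]
ft_force: [-1.4, -0.0, -1.6]
width: 0.0196
grip_force: 45.0
```

```bash
python3 - <<'E'
from h import *
st(); b=r.camera("side")
cv2.imwrite("pics/s3.png",cv2.resize(b[140:310,240:440],None,fx=3,fy=3,interpolation=2)[:,:,::-1])
E
```

```text
11.9 [ 4.544e-01 -3.000e-04  8.570e-02] [[-0.001, 1.0, -0.0], [1.0, 0.001, 0.0], [0.0, -0.0, -1.0]] [-1.35677034 -0.03844228 -1.59785439] 0.01963163320591739 44.99683161266148
```

View pics/s3.png

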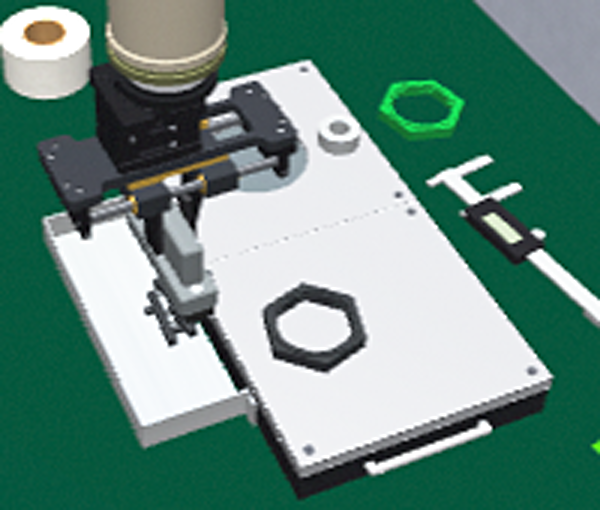

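Emit:
{"fn": "drive_tool", "kwargs": {"moves": [[[0,0,-0.02,0,0,0,0],[0,0,-0.035,0,0,0,0],[0,0,-0.035,0,0,0,0],[-0.02,0,-0.03,0,0,0,0],[-0.04,0,-0.02,0,0,0,0],[-0.045,0,0,0,0,0,0],[-0.045,0,0,0,0,0,0],[0,0,0,0,0,0,0],[0,0,0,0,0,0,0]]]}}

```text
time: 12.85
ee_pos: [0.4554, -0.1511, 0.2257]
eef_rot: [0.708, 0.707, 0.0, -0.0]
ft_force: [0.0, 1.0, -1.3]
width: 0.0197
grip_force: 45.0
```

```bash
python3 - <<'E'
from h import *
np.set_printoptions(precision=3,suppress=True)
st(); im=save("wrist","w4"); 
for q,z in [("runner1",.008),("tray_floor",.004)]: print(q,[(np.round(d["at"]),round(d["conf"],2),at("wrist",d["at"],z)[:2]) for d in r.place_of("wrist",q)])
save("top","t4");print([(np.round(d["at"]),round(d["conf"],2),at("top",d["at"],.008)[:2]) for d in r.place_of("top","runner1")])
plan([.488,-.357,.15],-90,0)
E
```

```text
12.85 [ 0.455 -0.151  0.226] [[0.001, 1.0, 0.0], [1.0, -0.001, 0.0], [0.0, 0.0, -1.0]] [ 0.038  1.012 -1.334] 0.019656997661796672 44.997173650190234
runner1 [(array([308.,  63.]), 0.95, array([ 0.444, -0.006])), (array([323.,  54.]), 0.86, array([0.462, 0.006])), (array([321.,  65.]), 0.76, array([ 0.46 , -0.009]))]
tray_floor [(array([290.,  62.]), 0.92, array([ 0.421, -0.004])), (array([320.,  66.]), 0.42, array([ 0.458, -0.009]))]
[(array([344., 228.]), 0.61, array([ 0.454, -0.024])), (array([338., 228.]), 0.58, array([ 0.454, -0.003])), (array([338., 230.]), 0.48, array([ 0.449, -0.005])), (array([354., 137.]), 0.26, array([ 0.767, -0.059]))]
t 13.1 from [ 0.456 -0.149  0.226] yaw 0.2 11
[[-0.0189,0.0029,0.0069,0.0,0.0,0.1431,0],[-0.0183,0.0055,0.0069,0.0,0.0,0.1431,0],[-0.0173,0.0081,0.0069,0.0,0.0,0.1431,0],[-0.016,0.0105,0.0069,0.0,0.0,0.1431,0],[-0.0143,0.0127,0.0069,0.0,0.0,0.1431,0],[-0.0124,0.0146,0.0069,0.0,0.0,0.1431,0],[-0.0102,0.0162,0.0069,0.0,0.0,0.1431,0],[-0.0078,0.0175,0.0069,0.0,0.0,0.1431,0],[-0.0052,0.0184,0.0069,0.0,0.0,0.1431,0],[-0.0025,0.019,0.0069,0.0,0.0,0.1431,0]]
[[0.0002,0.0191,0.0069,0.0,0.0,0.1431,0]]
```

```bash
python3 - <<'E'
import cv2
a=cv2.imread("pics/w4.png")[0:150,230:430]; cv2.imwrite("pics/w4c.png",cv2.resize(a,None,fx=4,fy=4,interpolation=2))
E
```

```text
(no output)
```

View pics/w4c.png

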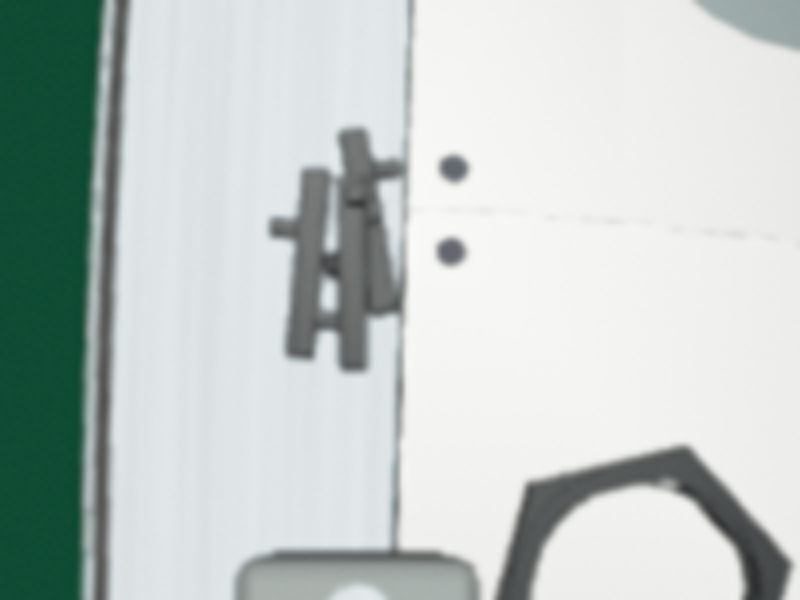

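Emit:
{"fn": "drive_tool", "kwargs": {"moves": [[[-0.019,0.003,0.007,0,0,0.143,0],[-0.018,0.006,0.007,0,0,0.143,0],[-0.017,0.008,0.007,0,0,0.143,0],[-0.016,0.011,0.007,0,0,0.143,0],[-0.014,0.013,0.007,0,0,0.143,0],[-0.012,0.015,0.007,0,0,0.143,0],[-0.01,0.016,0.007,0,0,0.143,0],[-0.008,0.018,0.007,0,0,0.143,0],[-0.005,0.018,0.007,0,0,0.143,0],[-0.003,0.019,0.007,0,0,0.143,0]]]}}

```text
time: 14.1
ee_pos: [0.4872, -0.3386, 0.1551]
eef_rot: [0.998, 0.069, -0.0, -0.0]
ft_force: [0.9, -0.3, -1.3]
width: 0.0196
grip_force: 45.0
```

Emit:
{"fn": "drive_tool", "kwargs": {"moves": [[[0,0.019,0.007,0,0,0.143,0],[0,0,0.03,0,0,0,0],[0,0,0.035,0,0,0,0],[0,0,0.025,0,0,0,0],[0,0,0.015,0,0,0,0],[0,0,0.005,0,0,0,0],[0,0,0,0,0,0,0],[0,0,0,0,0,0,0]]]}}

```text
time: 14.9
ee_pos: [0.4898, -0.3582, 0.0399]
eef_rot: [1.0, -0.0, 0.001, 0.0]
ft_force: [-0.2, 0.1, -2.2]
width: 0.0199
grip_force: 45.0
```

Emit:
{"fn": "drive_tool", "kwargs": {"moves": [[[0,0,0.004,0,0,0,0],[0,0,0.001,0,0,0,0],[0,0,0,0,0,0,0],[0,0,0,0,0,0,1],[0,0,0,0,0,0,1],[0,0,0,0,0,0,1],[0,0,0,0,0,0,1],[0,0,0,0,0,0,1],[0,0,0,0,0,0,1],[0,0,-0.01,0,0,0,1]]]}}

```text
time: 15.9
ee_pos: [0.4884, -0.3572, 0.0429]
eef_rot: [1.0, -0.001, -0.001, -0.001]
ft_force: [-1.0, 0.1, -0.6]
width: 0.0677
grip_force: 0.0
```

Emit:
{"fn": "drive_tool", "kwargs": {"moves": [[[0,0,-0.035,0,0,0,1],[0,0,-0.04,0,0,0,1],[0,0,-0.04,0,0,0,0],[0,0,-0.04,0,0,0,0],[0,0,0,0,0,0,0]]]}}

```text
time: 16.4
ee_pos: [0.4906, -0.36, 0.2048]
eef_rot: [1.0, -0.001, 0.004, 0.002]
ft_force: [-0.4, -0.0, -0.9]
width: 0.0704
grip_force: 0.0
```

```bash
python3 -c "
from h import *
st()
save('top','t5');print([(np.round(d['at']),round(d['conf'],2),at('top',d['at'],0)) for d in r.place_of('top','scraper')])
plan([.55,-.04,.33],0,.23)"
```

```text
16.4 [ 0.4906 -0.36    0.2048] [[1.0, -0.002, 0.008], [-0.002, -1.0, -0.004], [0.008, 0.004, -1.0]] [-0.38819116 -0.03433831 -0.93343546] 0.07044929708337382 0.0
[(array([441., 217.]), 0.45, array([ 0.49212414, -0.3550907 ,  0.        ]))]
t 16.5 from [ 0.489 -0.358  0.2  ] yaw -90.1 11
[[0.0055,-0.0289,-0.0118,0.0,0.0,-0.1429,0.23],[0.0095,-0.0278,-0.0118,0.0,0.0,-0.1429,0.23],[0.0134,-0.0262,-0.0118,0.0,0.0,-0.1429,0.23],[0.017,-0.024,-0.0118,0.0,0.0,-0.1429,0.23],[0.0203,-0.0214,-0.0118,0.0,0.0,-0.1429,0.23],[0.0231,-0.0183,-0.0118,0.0,0.0,-0.1429,0.23],[0.0255,-0.0148,-0.0118,0.0,0.0,-0.1429,0.23],[0.0273,-0.011,-0.0118,0.0,0.0,-0.1429,0.23],[0.0286,-0.007,-0.0118,0.0,0.0,-0.1429,0.23],[0.0293,-0.0029,-0.0118,0.0,0.0,-0.1429,0.23]]
[[0.0294,0.0013,-0.0118,0.0,0.0,-0.1429,0.23]]
```

Emit:
{"fn": "drive_tool", "kwargs": {"moves": [[[0.006,-0.029,-0.012,0,0,-0.143,0.23],[0.01,-0.028,-0.012,0,0,-0.143,0.23],[0.013,-0.026,-0.012,0,0,-0.143,0.23],[0.017,-0.024,-0.012,0,0,-0.143,0.23],[0.02,-0.021,-0.012,0,0,-0.143,0.23],[0.023,-0.018,-0.012,0,0,-0.143,0.23],[0.026,-0.015,-0.012,0,0,-0.143,0.23],[0.027,-0.011,-0.012,0,0,-0.143,0.23],[0.029,-0.007,-0.012,0,0,-0.143,0.23],[0.029,-0.003,-0.012,0,0,-0.143,0.23]]]}}

```text
time: 17.5
ee_pos: [0.5443, -0.0675, 0.3179]
eef_rot: [0.753, 0.658, -0.001, -0.001]
ft_force: [1.7, -0.4, -0.0]
width: 0.0199
grip_force: 0.0
```

Emit:
{"fn": "drive_tool", "kwargs": {"moves": [[[0.029,0.001,-0.012,0,0,-0.143,0.23],[0,0,0,0,0,0,0.23],[0,0,0,0,0,0,0.23],[0,0,0,0,0,0,0.23],[0,0,0,0,0,0,0.23]]]}}

```text
time: 18.0
ee_pos: [0.5494, -0.0416, 0.33]
eef_rot: [0.708, 0.706, -0.0, -0.0]
ft_force: [-0.2, 0.0, -0.0]
width: 0.0201
grip_force: 0.0
```

```bash
python3 - <<'E'
from h import *
np.set_printoptions(precision=4,suppress=True)
st(); im=save("wrist","w5"); st()
P={q:[d["at"] for d in r.place_of("wrist",q) if d["conf"]>.4] for q in ("nut","nest")}
for q in P: print(q,[(np.round(p),at("wrist",p,.05)[:2]) for p in P[q]])
i=r.camera_info("wrist");K=np.array(i["mtx"]);T=np.array(i["T_tool_cam"]);s=r.read_state();Q=R.from_quat(s["eef_rot"]).as_matrix()
def wpix(p):
    c=T[:3,:3].T@(Q.T@(np.array(p)-s["ee_pos"])-T[:3,3]); t=np.arctan2(np.hypot(*c[:2]),c[2]); return K[:2,2]+K[0,0]*t*c[:2]/np.hypot(*c[:2])
g=im.max(2)
for name,c0,h,lo,hi,z in [("nut",(.535,-.105,.064),42,0,110,.064),("nest",(.577,.105,.05),45,150,226,.05)]:
    u,v=wpix(c0).astype(int); x0,y0=max(u-h,0),max(v-h,0); m=cv2.inRange(g[y0:v+h,x0:u+h],lo,hi)
    c=max(cv2.findContours(m,0,2)[0],key=cv2.contourArea).reshape(-1,2)+[x0,y0]
    w=np.array([at("wrist",q,z)[:2] for q in c]).astype(np.float32)
    print(name,(u,v),cv2.minEnclosingCircle(w),w.min(0),w.max(0),len(c))
E
```

```text
18.0 [ 0.5494 -0.0416  0.33  ] [[0.002, 1.0, -0.001], [1.0, -0.002, -0.0], [-0.0, -0.001, -1.0]] [-0.1955  0.0238 -0.0473] 0.020119580084347694 0.0
18.05 [ 0.5495 -0.0415  0.3302] [[0.001, 1.0, -0.001], [1.0, -0.001, -0.0], [-0.0, -0.001, -1.0]] [0.2143 0.527  0.4371] 0.02000969699426626 0.0
nut [(array([462.,  61.]), array([0.7681, 0.1326]))]
nest [(array([345.,  68.]), array([0.5884, 0.1072]))]
nut (np.int64(307), np.int64(215)) ((0.5349602103233337, -0.1350758969783783), 0.06940007209777832) [ 0.4699 -0.1695] [ 0.5954 -0.0666] 97
nest (np.int64(337), np.int64(69)) ((0.5850098729133606, 0.10461865365505219), 0.05098368972539902) [0.5346 0.0549] [0.6354 0.1543] 106
```

```bash
python3 - <<'E'
from h import *
np.set_printoptions(precision=4,suppress=True)
im=cv2.imread("pics/w5.png"); g=im.max(2); x0,y0=260,165
m=cv2.inRange(g[y0:262,x0:360],130,255)
cs,hi=cv2.findContours(m,cv2.RETR_CCOMP,cv2.CHAIN_APPROX_NONE)
for c in cs:
    if 300<cv2.contourArea(c)<3500:
        c=c.reshape(-1,2)+[x0,y0]; w=np.array([at("wrist",q,.06)[:2] for q in c]).astype(np.float32)
        print(c.min(0),c.max(0),cv2.minEnclosingCircle(w),w.min(0),w.max(0))
for y in range(165,262,4): print("".join("#" if v<130 else "." for v in g[y,256:366:2]))
E
```

```text
[287 197] [328 236] ((0.534497857093811, -0.10741689801216125), 0.030865531414747238) [ 0.5042 -0.1377] [ 0.5645 -0.0778]
###....................................................
.##....................................................
.......................................................
.......................................................
.......................................................
.......................................................
.............................#.........................
.....................###########.......................
................#########..#######.....................
...............#####............#####..................
...............###.................####................
..............##....................####...............
..............##.....................###...............
.............###.....................##................
.............###....................###................
####.........####...................##.................
#######.......#####...............####........##.......
########.......########........######....########......
########......######################.....#########.....
########.....################............##########....
#####..#....###########..................###########...
####..##..#############..................#############.
####..#################..................##############
####..#################################################
###...#################################################
```

Emit:
{"fn": "drive_tool", "kwargs": {"moves": [[[-0.033,-0.008,0.03,0,0,0,0.23],[-0.033,-0.008,0.04,0,0,0,0.23],[0,0,0.04,0,0,0.116,0.23],[0,0,0.03,0,0,0.116,0.23],[0,0,0.04,0,0,0,0.23],[0,0,0.03,0,0,0,0.23],[0,0,0.02,0,0,0,0.23],[0,0,0,0,0,0,0.23],[0,0,0,0,0,0,0.23],[0,0,0,0,0,0,0.23]]]}}

```text
time: 19.15
ee_pos: [0.5352, -0.1051, 0.104]
eef_rot: [0.784, 0.621, 0.001, 0.001]
ft_force: [0.2, 0.4, -0.3]
width: 0.0202
grip_force: 0.0
```

Emit:
{"fn": "drive_tool", "kwargs": {"moves": [[[-0.001,-0.001,0.015,0,0,0,0.23],[0,0,0.013,0,0,0,0.23],[0,0,0.01,0,0,0,0.23],[0,0,0.005,0,0,0,0.23],[0,0,0,0,0,0,0.23],[0,0,0,0,0,0,0.23],[0,0,0,0,0,0,0.23]]]}}

```text
time: 19.85
ee_pos: [0.5335, -0.1057, 0.0601]
eef_rot: [0.784, 0.621, 0.0, 0.0]
ft_force: [0.7, -0.1, 0.2]
width: 0.0203
grip_force: 0.0
```

```bash
python3 -c "
from h import *
st()"
```

```text
19.85 [ 0.5335 -0.1057  0.0601] [[0.229, 0.973, 0.001], [0.973, -0.229, 0.0], [0.0, 0.001, -1.0]] [ 0.67184406 -0.08859689  0.23738643] 0.020292740418015594 0.0
```

Emit:
{"fn": "drive_tool", "kwargs": {"moves": [[[0,0,0.004,0,0,0,0.23],[0.008,0,0,0,0,0,0.23],[0.012,0,0,0,0,0,0.23],[0.015,0,0,0,0,0,0.23],[0.015,0,0,0,0,0,0.23],[0.015,0,0,0,0,0,0.23],[0.015,0,0,0,0,0,0.23],[0.015,0,0,0,0,0,0.23],[0.015,0,0,0,0,0,0.23],[0.015,0,0,0,0,0,0.23]]]}}

```text
time: 20.85
ee_pos: [0.562, 0.0174, 0.0556]
eef_rot: [0.784, 0.621, 0.0, -0.0]
ft_force: [0.6, -0.4, -0.0]
width: 0.02
grip_force: 0.1
```

Emit:
{"fn": "drive_tool", "kwargs": {"moves": [[[0.015,0,0,0,0,0,0.23],[0.012,0,0,0,0,0,0.23],[0.012,0,0,0,0,0,0.23],[0.012,0,0,0,0,0,0.23],[0.01,0,0,0,0,0,0.23],[0.008,0,0,0,0,0,0.23],[0.006,0,0,0,0,0,0.23],[0.006,0,0,0,0,0,0.23],[0.005,0,0,0,0,0,0.23],[0,0,0,0,0,0,0.23]]]}}

```text
time: 21.85
ee_pos: [0.5815, 0.1006, 0.0556]
eef_rot: [0.784, 0.621, 0.0, -0.0]
ft_force: [-0.8, 0.2, 0.2]
width: 0.0199
grip_force: 0.0
```

```bash
python3 - <<'E'
from h import *
np.set_printoptions(precision=4,suppress=True)
st(); im=save("side","s6"); t=save("top","t6")
for n,z in (("side",.044),("top",.044)): print(n,[(np.round(d["at"],1),round(d["conf"],2),at(n,d["at"],z)[:2]) for d in r.place_of(n,"nut")],pix(n,[.584,.105,.044]))
print([np.round(d["bbox"]) for d in r.find_in("side","nut")])
g=im.max(2); u,v=pix("side",[.584,.105,.055]).astype(int)
for y in range(v-30,v+30,2): print("".join("#" if k<90 else "+" if k<170 else "." for k in g[y,u-45:u+45]))
E
```

```text
21.85 [0.5815 0.1006 0.0556] [[0.228, 0.974, 0.0], [0.974, -0.228, 0.0], [0.0, -0.0, -1.0]] [-0.803   0.1862  0.2317] 0.019946133459361665 0.0
side [(array([291.8, 389.4]), 0.9, array([ 0.2828, -0.3679])), (array([379.1, 179. ]), 0.68, array([0.7547, 0.0965])), (array([326.9, 195.3]), 0.63, array([0.5859, 0.0956])), (array([299.1, 329.9]), 0.61, array([ 0.3465, -0.2574]))] [324.7782 193.4212]
top [(array([441.9, 273.7]), 0.61, array([ 0.3048, -0.3402])), (array([409.1, 259.3]), 0.57, array([ 0.3517, -0.2338])), (array([294.1, 131.5]), 0.47, array([0.7768, 0.1432]))] [305.4302 188.7473]
[array([282., 313., 321., 347.]), array([311., 185., 339., 203.]), array([367., 167., 394., 186.]), array([272., 365., 317., 400.])]
#############################################################+..+###############+#########
###########+###############################################+++####################+###+###
####+#################################################################################+###
#########+###+.########################################+++++.........+###+################
##########
[... 1655 characters left out ...]
.................+#######......................................
.+++++++#++...............................................................................
++++++++##++..............................................................................
++++++++###++.............................................................................
+.......+####+............................................................................
.........+###++...........................................................................
..........+####+..........................................................................
...........+####+.........................................................................
```

Emit:
{"fn": "drive_tool", "kwargs": {"moves": [[[0.003,0,0,0,0,0,0.23],[0.003,0,0,0,0,0,0.23],[0.002,0,0,0,0,0,0.23],[0.002,0,0,0,0,0,0.23],[0,0,0,0,0,0,0.23],[0,0,0,0,0,0,0.23]]]}}

```text
time: 22.7
ee_pos: [0.5837, 0.1096, 0.0556]
eef_rot: [0.784, 0.621, -0.0, -0.0]
ft_force: [0.4, -0.9, -0.1]
width: 0.0202
grip_force: 0.0
```

```bash
python3 - <<'E'
from h import *
np.set_printoptions(precision=4,suppress=True)
st(); im=save("side","s7")
print([(np.round(d["at"],1),round(d["conf"],2),at("side",d["at"],.044)[:2]) for d in r.place_of("side","nut")],pix("side",[.584,.105,.044]))
g=im.max(2); u,v=pix("side",[.584,.105,.055]).astype(int)
for y in range(v-16,v+22,2): print("".join("#" if k<90 else "+" if k<170 else "." for k in g[y,u-45:u+45]))
E
```

```text
22.7 [0.5837 0.1096 0.0556] [[0.229, 0.973, -0.0], [0.973, -0.229, 0.0], [0.0, -0.0, -1.0]] [ 0.3832 -0.8657 -0.0757] 0.020223815002651427 0.0
[(array([300., 330.]), 0.84, array([ 0.3481, -0.2585])), (array([325.3, 193.7]), 0.82, array([0.5848, 0.1034])), (array([296.5, 386.6]), 0.71, array([ 0.293 , -0.3667])), (array([379.3, 177.9]), 0.69, array([0.7578, 0.1005])), (array([351.7, 185.7]), 0.55, array([0.6681, 0.1031]))] [324.7782 193.4212]
######+......+####+...++++++++#++##########+....+##############+...........+##+#+######++.
...............#####+++.........+##########.....+######......................+#########+..
+..............+##+..............+...#####+......#####+.......................+#######++++
................##+..................+####+....+######..........................+#######++
...................................+++########++######+................++++++....+########
................................+++..+################++++.........+.....+++.......+######
..............................+.+++#######################+++......+++.........++....#####
.................
[... 374 characters left out ...]
.....+####++...............++#####+............................
####++..........................++#######+++......++########+.............................
+#####+..........................+########################+...............................
#+##+.#+.............................+################+...................................
###+...++.................................................................................
.+++++++#++...............................................................................
++++++++##++..............................................................................
++++++++###++.............................................................................
```

Emit:
{"fn": "drive_tool", "kwargs": {"moves": [[[0.002,0,0,0,0,0,0.23],[0.002,0,0,0,0,0,0.23],[0,0,0,0,0,0,0.23],[0,0,0,0,0,0,0.23]]]}}

```text
time: 23.2
ee_pos: [0.5846, 0.1136, 0.0556]
eef_rot: [0.784, 0.621, 0.0, -0.0]
ft_force: [-0.4, -0.6, 0.1]
width: 0.0202
grip_force: 0.0
```

Emit:
{"fn": "drive_tool", "kwargs": {"moves": [[[0.002,0,0,0,0,0,0.23],[0.002,0,0,0,0,0,0.23],[0,0,0,0,0,0,0.23],[0,0,0,0,0,0,0.23]]]}}

```text
time: 23.6
ee_pos: [0.5855, 0.1174, 0.0556]
eef_rot: [0.784, 0.621, 0.0, -0.0]
ft_force: [0.0, 0.2, 0.1]
width: 0.02
grip_force: 0.0
```

Emit:
{"fn": "drive_tool", "kwargs": {"moves": [[[0.002,0,0,0,0,0,0.23],[0.001,0,0,0,0,0,0.23],[0,0,0,0,0,0,0.23],[0,0,0,0,0,0,0.23]]]}}

```text
time: 24.0
ee_pos: [0.5863, 0.1203, 0.0556]
eef_rot: [0.784, 0.621, 0.0, -0.0]
ft_force: [0.2, -0.4, 0.4]
width: 0.0199
grip_force: 0.0
```

```bash
python3 - <<'E'
from h import *
np.set_printoptions(precision=4,suppress=True)
save("side","s8"); s=r.read_state(); print(s["ee_pos"],s["ft_force"],s["torque"],s["joint_torque"])
print([(np.round(d["at"],1),round(d["conf"],2),at("side",d["at"],.044)[:2]) for d in r.place_of("side","nut")])
E
```

```text
[0.5862 0.1203 0.0556] [-0.6704 -0.3643  0.4185] [-0.0689  0.0748 -0.061 ] [ -0.0664 -58.0829   9.4602 -32.8996  -0.0621   0.0122  -0.0019]
[(array([294.3, 389.1]), 0.9, array([ 0.2873, -0.3694])), (array([298.9, 330.8]), 0.82, array([ 0.3453, -0.2592])), (array([322.2, 191.3]), 0.75, array([0.5813, 0.1159])), (array([379. , 176.7]), 0.65, array([0.7599, 0.1056]))]
```

Emit:
{"fn": "drive_tool", "kwargs": {"moves": [[[-0.006,0,0,0,0,0,0.23],[0,0,0,0,0,0,0.23],[0,0,-0.02,0,0,0,0.23],[0,0,-0.04,0,0,0,0.23],[-0.03,0,-0.04,0,0,0,0.23],[-0.03,0,-0.03,0,0,0,0.23],[-0.02,0,0,0,0,0,0.23],[0,0,0,0,0,0,0.23],[0,0,0,0,0,0,0.23],[0,0,0,0,0,0,0.23]]]}}

```text
time: 25.1
ee_pos: [0.5662, 0.0377, 0.1846]
eef_rot: [0.783, 0.621, -0.001, -0.0]
ft_force: [-0.7, -0.7, 0.0]
width: 0.0196
grip_force: 0.0
```

```bash
python3 - <<'E'
from h import *
np.set_printoptions(precision=4,suppress=True)
st(); im=save("wrist","w9"); t=save("top","t9"); sd=save("side","s9")
for n,q in (("side","nut"),("top","nut")): print(n,[(np.round(d["at"],1),round(d["conf"],2),at(n,d["at"],.044)[:2]) for d in r.place_of(n,q)])
i=r.camera_info("wrist");K=np.array(i["mtx"]);T=np.array(i["T_tool_cam"]);s=r.read_state();Q=R.from_quat(s["eef_rot"]).as_matrix()
def wpix(p):
    c=T[:3,:3].T@(Q.T@(np.array(p)-s["ee_pos"])-T[:3,3]); t=np.arctan2(np.hypot(*c[:2]),c[2]); return K[:2,2]+K[0,0]*t*c[:2]/np.hypot(*c[:2])
g=im.max(2); u,v=wpix((.584,.105,.055)).astype(int); print(u,v)
m=cv2.inRange(g,0,110); h=70; x0,y0=max(u-h,0),max(v-h,0); m=m[y0:v+h,x0:u+h]
cs,_=cv2.findContours(m,cv2.RETR_CCOMP,cv2.CHAIN_APPROX_NONE)
for c in cs:
    if cv2.contourArea(c)>800:
        c=c.reshape(-1,2)+[x0,y0]
        for z in (.058,.064):
            w=np.array([at("wrist",q,z)[:2] for q in c]).astype(np.float32)
            print(z,c.min(0),c.max(0),cv2.minEnclosingCircle(w),cv2.minAreaRect(w)[1])
for y in range(y0,min(v+h,400),5): print("".join("#" if k<110 else "o" if k<226 and k>150 else "+" if k<=150 else "." for k in g[y,x0:u+h:2]))
E
```

```text
25.1 [0.5662 0.0377 0.1846] [[0.228, 0.974, -0.001], [0.974, -0.228, 0.0], [-0.0, -0.001, -1.0]] [-0.7271 -0.6515  0.0468] 0.019627710759718708 0.0
side [(array([295. , 387.4]), 0.95, array([ 0.2898, -0.3669])), (array([300.9, 328.1]), 0.79, array([ 0.3517, -0.2551])), (array([380.6, 179.9]), 0.63, array([0.7566, 0.0912])), (array([325.7, 190. ]), 0.62, array([0.5927, 0.1169]))]
top [(array([441.7, 272.7]), 0.81, array([ 0.308 , -0.3396])), (array([407.9, 259. ]), 0.63, array([ 0.3527, -0.2299])), (array([299.6, 132.7]), 0.6, array([0.7728, 0.1249])), (array([304.3, 189.4]), 0.52, array([0.5818, 0.1087]))]
319 122
0.058 [280  84] [360 164] ((0.5854429006576538, 0.10682864487171173), 0.0419766902923584) (0.07529409974813461, 0.07384447753429413)
0.064 [280  84] [360 164] ((0.5854091644287109, 0.10678401589393616), 0.04110770300030708) (0.07373166084289551, 0.07231206446886063)
......................................................................
......................................................................
.....................................................................
[... 1076 characters left out ...]
..ooooo+########+ooooooooooooooooooooo+#######+oooooo........
............ooooooo++########+oooooooooooo+#########++oooooo..........
..............oooooooooo+######################++oooooooooo...........
...............ooooooooooooo+##############+ooooooooooooo.............
..................oooooooooooooo+#####+oooooooooooooooo...............
....................oooooooooooooooooooooooooooooooo..................
.........................ooooooooooooooooooooooo................ooo...
.................................oooo...................o.o...o.o.....
.............................................oo....oo.......o..ooooo..
.................................oo...o...o....oooooooooooooooooooooo.
```

```bash
python3 -c "
from h import *
print(r.close_job())"
```

```text
the job is handed in; nothing more can be done
None
```

I handed the job in. From the camera measurements, all three runners are in the tray, the scraper is back on the bench clear of pallet and tray, and the nut is in the nest about 2 mm off centre. That it has dropped flat is inferred from its position and apparent size; I had no pictures left to view it. `close_job` gave no verdict.

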